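# Put the setting ring away on its holder

### The arm

A 6-joint arm with a two-finger parallel gripper is mounted at the origin on the work surface. World frame = base frame: x ahead of the robot, y to its left, z up, the work surface at z = 0. Lengths are in m, angles in rad, forces in N, time in s.
With the tool pointing down it reaches from about 0.375 to 0.925 m from the base axis. Payload 5.7 kg.
Tool frame: the origin (TCP) lies midway between the tips of the shut fingers; the grasp point (between the pads) lies 19 mm behind it; z points along the fingers, x is the direction in which the jaws open and shut, and the axes are right-handed (so a half turn about z gives the same grasp; the last joint's range is limited). The gripper opens to 88 mm and grips with 3 to 60 N. Pads are 20 mm wide; open, the fingers measure 115 mm over their backs; the gripper's body (75 mm by 178 mm) begins 61 mm behind the grasp point.
Start: joints at [1.117, 0.359, 1.51, -0, 1.272, -0.115], TCP at [0.199, 0.566, 0.184] pointing down, gripper open.
Joint ranges: [-2.97, 2.97], [-1.01, 2.36], [0.21, 2.38], [-0.96, 4.11], [0.2, 2.71], [-2.98, 2.98]. Speed limits (rad/s): [2.39, 2.39, 3.14, 3.14, 3.14, 3.14].

### API

Orientations are given as a unit quaternion [x, y, z, w].
In Python, from bench import move_ptp, servo_line, goto_joints, move_gripper, sleep, inverse_kinematics, capture, PlanningError, close_job, spot_in, silhouettes, current_clock, current_joint_pos, current_qvel, current_joint_torque, current_position, current_orientation, current_force, current_torque, current_finger_gap gives the robot as it stands. Calls block until the motion is done:
- move_ptp(position, orientation): joint-space move of the TCP to a pose.
- servo_line(position, orientation=None, rate=0.15, contact_N=None): straight line of the TCP; orientation=None keeps the orientation; rate is the mean speed in m/s. With contact_N (N) it stops when the force on the tool has changed by that much, and returns True; else False.
- goto_joints(angles): joint-space move.
- move_gripper(opening): finger opening in m; the grip force is fixed at half the most; returns when the fingers have stopped.
- sleep(seconds).
- inverse_kinematics(position, orientation): joint angles nearest the present ones, or None.
- capture(name): name is "side" or "top"; returns a dict with "image" (420x560x3 uint8, blue, green, red), "range_z" (420x560 float32, m along the optical axis (not along the pixel's ray), 0 where there is no reading), "intrinsics" (3x3 intrinsics, pixels), "R" (3x3) and "t" (3): a world point X has camera coordinates R X + t. Camera axes: x right, y down, z forward; pixel columns grow to the right and rows downward; lengths in m; the calibration is good to about 2 mm. A picture is of the moment at which its call begins.
A pose or a line that the arm cannot do raises PlanningError and nothing moves.
- close_job(): hands the job in, once; it reports no verdict.
Trained networks look in the newest picture that a camera, given by its name, has taken for a name from the list of things; names that differ only in an ending like _2 or _b are one class to them, and where a whole thing is asked for, a point or a joint stands for the part that bears it (a point fixed in the world has none). Each returns a list of dicts, best first, with "conf" (0 to 1); they miss things now and then, are a little off and sometimes report something else, mostly with a low value. They report only what shows in the picture. A call takes as long as a camera call. They do not tell look-alikes from the thing itself.
- spot_in(camera, query): "xy" ([column, row] in pixels, amid what is visible of it).
- silhouettes(camera, query): "region" (420x560 bool, what is visible of it) and "xy" ([column, row] in pixels, amid what is visible of it).
Readings, each from a call of its own:
- current_clock(): time.
- current_joint_pos(): joint angles.
- current_qvel(): joint speeds.
- current_joint_torque(): joint torques, N m.
- current_position(): TCP position.
- current_orientation(): TCP orientation.
- current_force(): force on the tool from outside, world axes, zero at the start.
- current_torque(): the same for the moment, N m.
- current_finger_gap(): finger opening in m.
Only numpy, scipy, OpenCV 4.12 (cv2) and the standard library are available. Lean on these libraries where they do the work, as an engineer would, in place of code of your own. Each camera call takes 0.05 s, during which the arm holds its last target.

### The job

Put the largest of the loose steel setting rings away on the empty ring holder: thread it over the bare post and lower it gently, without dropping it, until it lies flat on the holder's white base. Leave the other two rings where they are.

Things in the scene. Friction and masses are not known exactly. Their poses are not given: they have to be found in the camera images.
- big_ring_mid (a point): The ring to put away: plain steel setting ring lying flat on the bench, outer diameter 54 mm, bore 32 mm (open right through), height 28 mm, about 0.32 kg. The point is its centre, on the bore axis half-way up (14 mm above its underside); z is the bore axis. Near it lie a smaller ring and a solid steel disc without bore, 50 mm in diameter and 24 mm high.
- holder_empty_seat (a point): The empty ring holder, fixed to the bench: round white base, 90 mm in diameter and 12 mm high, with one upright bare steel post in the middle, 12 mm in diameter, standing 44 mm above the base's top, its tip tapered. The point is the centre of the base's top face, where the post springs from it; z points up along the post.
- held_ring_mid (a point): A bystander: steel ring of outer diameter 42 mm, bore 21 mm, height 22 mm, already threaded on the post of a second, identical holder. The point is its centre, half-way up; the second holder's post stands within 5 mm of it.
- small_ring_mid (a point): A bystander: small steel ring lying on the bench, outer diameter 38 mm, bore 20 mm, height 20 mm. The point is its centre, half-way up.
Mind the look-alikes: they are no part of the job. Leave any green or yellow look-alike of the part that bears big_ring_mid alone.

How it is judged:
At the end, for the whole second after the job is handed in: The large ring is on the post of the empty holder (centre within 14 mm of the post's axis), lies flat on the base (height within 4 mm, tilt under 0.1 rad) and is at rest; the other two rings are within 30 mm of where they were (horizontal distance between big_ring_mid and holder_empty_seat below 0.014 m and z of big_ring_mid in the frame of holder_empty_seat between 0.01 and 0.018 m and angle between the z axis of big_ring_mid and the z axis of holder_empty_seat, either way round below 0.1 rad and linear speed of big_ring below 0.02 m/s and distance of each of held_ring_mid, small_ring_mid from where it was at the start of the episode below 0.03 m); the robot touches nothing.
It fails at once if the ring is dropped down the post (falls faster than 0.6 m/s, as from a height of some 20 mm or more) (horizontal distance between big_ring_mid and holder_empty_seat below 0.03 m and z of big_ring_mid in the frame of holder_empty_seat below 0.06 m and linear speed of big_ring above 0.6 m/s).
It fails at once if the ring on the second holder is moved by more than 30 mm (distance of held_ring_mid from where it was at the start of the episode above 0.03 m).
It fails at once if the small ring on the bench is moved by more than 30 mm (distance of small_ring_mid from where it was at the start of the episode above 0.03 m).
It also fails if it takes over 35 s, if anything falls off the work surface, if the arm or the gripper's body presses on something with over 40 N, if the wrist force passes 120 N, or if a joint passes its speed limit or range.

## Working session

There is one attempt and no reset: what is moved stays moved. The work goes in short steps, each a Python script; the robot and the scene stay as the last script left them, time stands still between calls to the robot, and variables do not carry over. Pictures are saved under pics/ and viewed, and the job is handed in when it is done.

```bash
mkdir -p pics; ls; cat > h.py <<'E'
import numpy as np, cv2
from bench import *
def world(c,u,v,z=None):
    K=c["intrinsics"];R=c["R"];t=c["t"]
    d=z if z is not None else c["range_z"][int(v),int(u)]
    p=np.linalg.inv(K)@np.array([u,v,1.0])*d
    return R.T@(p-t)
def cloud(c):
    K=c["intrinsics"];d=c["range_z"]
    v,u=np.mgrid[0:d.shape[0],0:d.shape[1]]
    p=np.stack([(u-K[0,2])/K[0,0]*d,(v-K[1,2])/K[1,1]*d,d],-1)
    w=(p-c["t"])@c["R"]
    w[d<=0]=np.nan
    return w
E
python3 - <<'E'
from h import *
print(current_clock())
for n in("top","side"):
    c=capture(n);cv2.imwrite(f"pics/{n}0.png",c["image"]);np.savez(f"/tmp/{n}0.npz",**c)
    print(n,-c["R"].T@c["t"])
    for q in("big_ring_mid","holder_empty_seat","held_ring_mid","small_ring_mid"):
        for s in spot_in(n,q): print(q,np.round(s["xy"],1),round(s["conf"],2),np.round(world(c,*s["xy"]),3))
print(current_clock())
E
```

```text
pics
0.0
top [ 0.47096019 -0.02082993  0.74843365]
big_ring_mid [385.4 129.7] 0.95 [ 0.725 -0.216 -0.   ]
big_ring_mid [407.5 193.6] 0.94 [ 0.595 -0.243  0.028]
big_ring_mid [370.9 179.9] 0.93 [ 0.627 -0.184 -0.   ]
big_ring_mid [313. 181.] 0.76 [ 0.622 -0.073  0.019]
holder_empty_seat [151.3 204.7] 0.57 [0.581 0.228 0.014]
held_ring_mid [216.1 260.9] 0.59 [0.476 0.103 0.032]
side [0.18393105 0.42431726 0.62025446]
big_ring_mid [286.6 212.5] 0.79 [ 0.591 -0.055  0.026]
big_ring_mid [285.6 152.5] 0.6 [ 0.718 -0.202  0.027]
big_ring_mid [339.6 163.4] 0.57 [ 0.616 -0.266  0.009]
holder_empty_seat [171.2 322. ] 0.67 [0.577 0.241 0.012]
held_ring_mid [278.4 292.5] 0.64 [0.48  0.096 0.026]
small_ring_mid [369.8 238.7] 0.57 [ 0.436 -0.106  0.019]
0.5
```

View pics/top0.png

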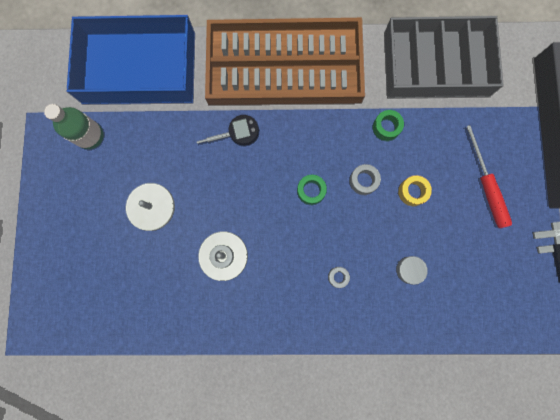

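View pics/side0.png

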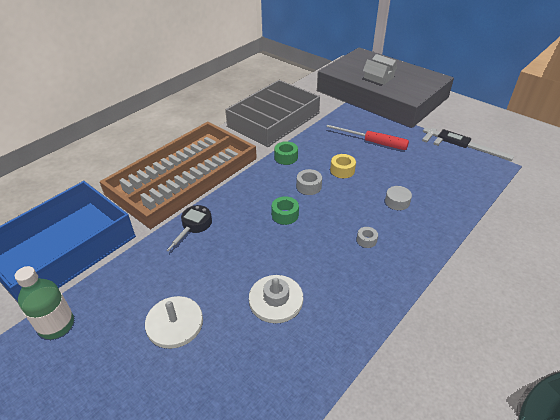

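```bash
python3 - <<'E'
import cv2
a=cv2.imread('pics/top0.png')[90:260,270:450];cv2.imwrite('pics/crop0.png',cv2.resize(a,None,fx=3.5,fy=3.5,interpolation=cv2.INTER_CUBIC)[:595])
E
```

```text
(no output)
```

View pics/crop0.png

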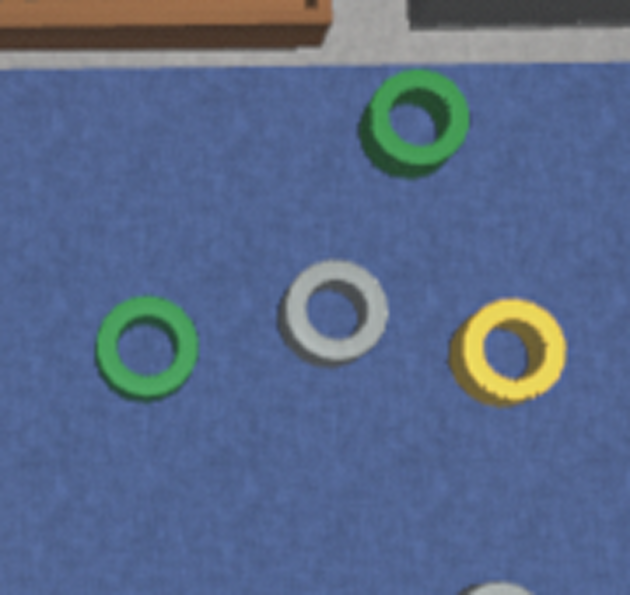

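Things in the top picture that could be taken for the target:
- Green rings at (389,124) and (312,189)
- Yellow ring at (417,190)
- Small steel ring at (339,277)
- Solid steel disc at (413,270)
- Large plain steel ring at (366,179): this is my choice. The close crop shows it grey with an open bore.

The empty holder is at (150,207) with a bare post. The other holder, at (222,256), carries the bystander ring. Next I'll measure them.

```bash
cat > meas.py <<'E'
from h import *
def ring(c,xy0,z0,z1,r=0.045):
    w=cloud(c).reshape(-1,3);m=(np.hypot(*(w[:,:2]-xy0).T)<r)&(w[:,2]>z0)&(w[:,2]<z1)
    p=w[m]
    if len(p)<6: return None,len(p)
    (x,y),rad=cv2.minEnclosingCircle(p[:,:2].astype(np.float32))
    A=np.c_[p[:,:2],np.ones(len(p))]
    return np.round([x,y,rad,np.median(p[:,2]),p[:,0].min(),p[:,0].max(),p[:,1].min(),p[:,1].max()],4),len(p)
E
python3 - <<'E'
from meas import *
for n in("top","side"):
    c=np.load(f"/tmp/{n}0.npz")
    print(n,"big",ring(c,[.622,-.18],.024,.033,.05))
    print("base",ring(c,[.58,.235],.008,.017,.07))
    print("post",ring(c,[.58,.235],.03,.07,.05)); print("posttip",ring(c,[.58,.235],.045,.07,.05))
    print("small",ring(c,[.436,-.12],.014,.026,.05)); print("held",ring(c,[.48,.1],.028,.038,.05))
    for u0,b in (("bottle",[.72,.37]),):
        w=cloud(c).reshape(-1,3); m=np.hypot(*(w[:,:2]-b).T)<.1; print(np.nanmax(w[m],0) if m.any() else None)
    w=cloud(c).reshape(-1,3); 
    m=(w[:,0]>.4)&(w[:,0]<.75)&(abs(w[:,1])<.42)&(w[:,2]>.035)
    p=w[m];k=np.unique(np.round(p[:,:2],1),axis=0,return_counts=True); print(k)
E
```

```text
top big (array([ 0.6238, -0.169 ,  0.0272,  0.0273,  0.5986,  0.6494, -0.1952,
       -0.1422]), 428)
base (array([0.5779, 0.2332, 0.0451, 0.0113, 0.5337, 0.6208, 0.1886, 0.2776]), 1685)
post (array([0.5771, 0.2321, 0.0057, 0.0506, 0.5723, 0.5838, 0.227 , 0.2371]), 62)
posttip (array([0.5757, 0.2324, 0.0049, 0.0535, 0.573 , 0.5838, 0.2277, 0.2371]), 40)
small (array([ 0.446 , -0.1161,  0.0188,  0.0193,  0.4287,  0.4641, -0.1341,
       -0.0981]), 259)
held (array([0.4844, 0.0946, 0.0208, 0.0332, 0.4637, 0.5043, 0.0742, 0.1151]), 333)
[0.81955216 0.46867388 0.13141807]
(array([[0.5, 0.1],
       [0.6, 0.2],
       [0.7, 0.3],
       [0.7, 0.4]]), array([ 73,  54, 827, 530]))
side big (array([ 0.6243, -0.1674,  0.028 ,  0.0275,  0.598 ,  0.652 , -0.1932,
       -0.1399]), 255)
base (array([0.5783, 0.2342, 0.0461, 0.012 , 0.5337, 0.6236, 0.1911, 0.2799]), 2078)
post (array([0.5774, 0.2357, 0.0059, 0.0472, 0.5717, 0.5827, 0.2288, 0.2412]), 109)
posttip (array([0.5774, 0.2357, 0.0059, 0.0526, 0.5717, 0.5827, 0.2288, 0.2412]), 62)
small (array([ 0.4468, -0.1136,  0.0202,  0.019 ,  0.4279,  0.4653, -0.1318,
       -0.094 ]), 223)
held (array([0.4854, 0.0967, 0.0215, 0.0334, 0.4646, 0.5057, 0.0763, 0.1181]), 360)
[0.81973609 0.4648121  0.13276576]
(array([[0.5, 0.1],
       [0.6, 0.2],
       [0.7, 0.3],
       [0.7, 0.4]]), array([ 104,   94,  450, 1702]))
```

```bash
python3 - <<'E'
from meas import *
for n in("top","side"):
    c=np.load(f"/tmp/{n}0.npz"); w=cloud(c).reshape(-1,3)
    p=w[(w[:,0]>.5)&(w[:,0]<.76)&(w[:,1]>.29)&(w[:,1]<.45)&(w[:,2]>.03)]
    print(n,p.min(0),p.max(0), "dist to holder",np.hypot(p[:,0]-.578,p[:,1]-.234).min())
    for nm,x in(("yellow",[.6,-.25]),("green1",[.61,-.07]),("green2",[.725,-.216])): print(nm,ring(c,x,.022,.04,.05))
print(current_orientation(),current_joint_pos())
from scipy.spatial.transform import Rotation as Rr
print(Rr.from_quat(current_orientation()).as_matrix().round(3))
def q(a): return Rr.from_matrix(np.c_[[np.cos(a),np.sin(a),0],[np.sin(a),-np.cos(a),0],[0,0,-1]]).as_quat()
for a in range(-180,181,20):
    r=np.radians(a); print(a,[None if (j:=inverse_kinematics(p,q(r))) is None else np.round(j,2)[[0,5]] for p in([.624,-.168,.005],[.624,-.168,.15],[.578,.234,.017],[.578,.234,.16])])
E
```

```text
top [0.69056751 0.32910205 0.03017296] [0.74573463 0.38198092 0.13141807] dist to holder 0.15806755507113046
yellow (array([ 0.6024, -0.2601,  0.0272,  0.0272,  0.5759,  0.6283, -0.2862,
       -0.2329]), 456)
green1 (array([ 0.6062, -0.0695,  0.0271,  0.0271,  0.5796,  0.6318, -0.0958,
       -0.0444]), 440)
green2 (array([ 0.7287, -0.2167,  0.0272,  0.0271,  0.7021,  0.7551, -0.2429,
       -0.19  ]), 430)
side [0.69011035 0.33177883 0.0300281 ] [0.73519128 0.38840592 0.13276576] dist to holder 0.16055698885129158
yellow (array([ 0.602 , -0.2577,  0.0281,  0.027 ,  0.576 ,  0.6289, -0.2854,
       -0.2299]), 248)
green1 (array([ 0.6075, -0.0681,  0.0282,  0.0273,  0.5799,  0.6332, -0.0946,
       -0.0409]), 332)
green2 (array([ 0.7286, -0.2158,  0.0288,  0.0272,  0.7026,  0.7552, -0.2417,
       -0.1871]), 236)
[ 8.16198710e-01  5.77771285e-01 -6.84133295e-05  6.02984897e-05] [ 1.11687944e+00  3.58847056e-01  1.51042865e+00 -4.19300933e-05
  1.27249488e+00 -1.15099116e-01]
[[ 0.332  0.943 -0.   ]
 [ 0.943 -0.332 -0.   ]
 [-0.     0.    -1.   ]]
-180 [array([-0.37,  2.77]), array([-
[... 1004 characters left out ...]
7, -1.07]), array([ 0.27, -0.42]), array([ 0.27, -0.42])]
60 [array([-0.37, -1.42]), array([-0.37, -1.42]), array([ 0.27, -0.77]), array([ 0.27, -0.77])]
80 [array([-0.37, -1.77]), array([-0.37, -1.77]), array([ 0.27, -1.12]), array([ 0.27, -1.12])]
100 [array([-0.37, -2.12]), array([-0.37, -2.12]), array([ 0.27, -1.47]), array([ 0.27, -1.47])]
120 [array([-0.37, -2.46]), array([-0.37, -2.46]), array([ 0.27, -1.82]), array([ 0.27, -1.82])]
140 [array([-0.37, -2.81]), array([-0.37, -2.81]), array([ 0.27, -2.17]), array([ 0.27, -2.17])]
160 [None, None, array([ 0.27, -2.52]), array([ 0.27, -2.52])]
180 [array([-0.37,  2.77]), array([-0.37,  2.77]), array([ 0.27, -2.87]), array([ 0.27, -2.87])]
```

```bash
cat >> h.py <<'E'
Q0=[1.0,0,0,0]
E
python3 - <<'E'
from meas import *
move_ptp([.624,-.168,.12],Q0); move_gripper(.088)
servo_line([.624,-.168,.005],rate=.1)
print(current_position(),current_force(),current_clock())
move_gripper(.05); print(current_finger_gap())
servo_line([.624,-.168,.03],rate=.1)
servo_line([.624,-.168,.13],rate=.15)
print(current_finger_gap(),current_force(),current_clock())
for n in("top","side"):
    c=capture(n);cv2.imwrite(f"pics/{n}1.png",c["image"])
E
```

```text
[ 0.62465862 -0.16825224  0.00573264] [0.05169423 0.33995717 0.13301037] 5.0
0.049960078130183994
0.050297397632625265 [ 0.37819604  0.4191102  -0.32870354] 6.9667
```

View pics/side1.png

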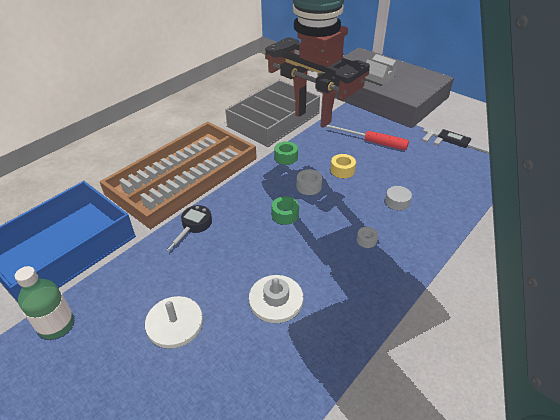

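The lift failed: the ring is still on the bench at (309,182) in the side picture and the gripper is empty. The fingers stopped at exactly the 50 mm I commanded, so they never squeezed it. I'll measure the ring again.

```bash
python3 - <<'E'
from meas import *
c=capture("side"); print(ring(c,[.622,-.17],.022,.033,.05))
print(ring(c,[.622,-.17],.008,.033,.05))
cv2.imwrite("pics/c2.png",cv2.resize(c["image"][0:230,220:420],None,fx=2.6,fy=2.6,interpolation=cv2.INTER_CUBIC))
c=capture("top"); print(ring(c,[.622,-.17],.022,.033,.05))
w=cloud(c).reshape(-1,3);p=w[(abs(w[:,0]-.624)<.12)&(abs(w[:,1]+.168)<.08)&(w[:,2]>.05)]
print(p.min(0) if len(p) else 0)
c=capture("side");w=cloud(c).reshape(-1,3);p=w[(abs(w[:,0]-.624)<.12)&(abs(w[:,1]+.168)<.08)&(w[:,2]>.05)]
for z in np.arange(.12,.26,.01):
    s=p[(p[:,2]>z)&(p[:,2]<z+.01)]
    if len(s):print(round(z,3),len(s),s.min(0).round(3),s.max(0).round(3))
print(current_position(),current_finger_gap())
E
```

```text
(array([ 0.6244, -0.1674,  0.0282,  0.0271,  0.5981,  0.6517, -0.1945,
       -0.1395]), 283)
(array([ 0.6244, -0.1674,  0.0282,  0.025 ,  0.5973,  0.6517, -0.1945,
       -0.1395]), 476)
(array([ 0.625 , -0.1678,  0.0268,  0.0269,  0.5986,  0.6497, -0.1815,
       -0.142 ]), 265)
[ 0.53553228 -0.19328571  0.16569995]
0.16 21 [ 0.589 -0.178  0.167] [ 0.657 -0.154  0.17 ]
0.17 103 [ 0.588 -0.18   0.17 ] [ 0.658 -0.154  0.18 ]
0.18 105 [ 0.588 -0.18   0.18 ] [ 0.658 -0.155  0.19 ]
0.19 98 [ 0.588 -0.177  0.19 ] [ 0.658 -0.154  0.2  ]
0.2 106 [ 0.586 -0.177  0.2  ] [ 0.657 -0.155  0.21 ]
0.21 119 [ 0.585 -0.178  0.21 ] [ 0.661 -0.154  0.22 ]
0.22 129 [ 0.584 -0.18   0.22 ] [ 0.66  -0.155  0.23 ]
0.23 105 [ 0.583 -0.178  0.23 ] [ 0.665 -0.154  0.239]
0.24 94 [ 0.541 -0.195  0.24 ] [ 0.704 -0.135  0.25 ]
0.25 399 [ 0.541 -0.2    0.25 ] [ 0.704 -0.133  0.26 ]
0.26 570 [ 0.541 -0.201  0.26 ] [ 0.703 -0.132  0.27 ]
[ 0.62331809 -0.16774508  0.12886508] 0.04996739842892956
```

View pics/c2.png

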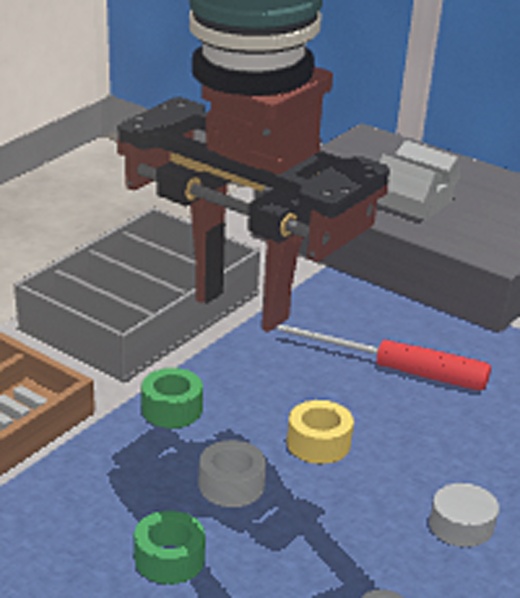

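View pics/top1.png

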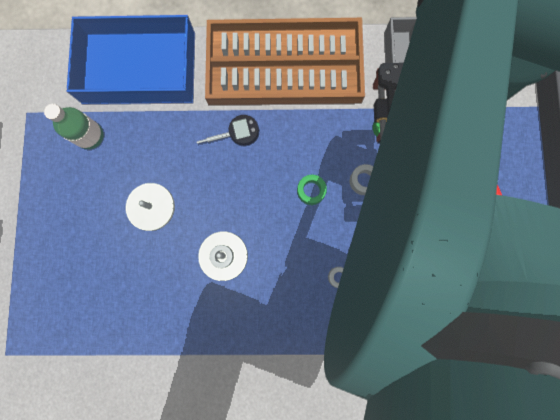

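The picture shows why. The fingertips sit near z = 0.16 in the depth cloud while the TCP reading says 0.129. The x and y agree, but the tips are about 30 mm higher than reported, so they closed above the ring. I'll open the gripper, go back down and find the bench with a guarded move to fix the tool's real z.

```bash
python3 - <<'E'
from meas import *
move_gripper(.088)
servo_line([.624,-.168,.005],rate=.12)
c=capture("side");cv2.imwrite("pics/c3.png",cv2.resize(c["image"][0:230,220:420],None,fx=2.6,fy=2.6,interpolation=cv2.INTER_CUBIC))
w=cloud(c).reshape(-1,3);p=w[(abs(w[:,0]-.624)<.12)&(abs(w[:,1]+.168)<.025)&(w[:,2]>.0)]
for z in np.arange(.0,.13,.01):
    for sgn in(-1,1):
        s=p[(p[:,2]>z)&(p[:,2]<z+.01)&(sgn*(p[:,0]-.624)>.032)]
        if len(s):print(round(z,3),len(s),s.min(0).round(3),s.max(0).round(3))
print(current_position(),current_finger_gap(),current_clock())
try:
    print(servo_line([.624,-.168,-.04],rate=.04,contact_N=5))
except PlanningError as e: print("PE",e)
print(current_position(),current_force(),current_clock())
c=capture("side");cv2.imwrite("pics/c4.png",cv2.resize(c["image"][0:230,220:420],None,fx=2.6,fy=2.6,interpolation=cv2.INTER_CUBIC))
E
```

```text
0.0 409 [ 0.504 -0.193  0.   ] [ 0.592 -0.143  0.003]
0.0 338 [ 0.656 -0.193  0.   ] [ 0.744 -0.143  0.01 ]
0.01 35 [ 0.713 -0.193  0.01 ] [ 0.742 -0.187  0.02 ]
0.02 39 [ 0.715 -0.193  0.02 ] [ 0.742 -0.187  0.03 ]
0.04 18 [ 0.572 -0.177  0.044] [ 0.582 -0.156  0.049]
0.04 22 [ 0.669 -0.178  0.044] [ 0.677 -0.156  0.05 ]
0.05 36 [ 0.571 -0.18   0.05 ] [ 0.579 -0.156  0.06 ]
0.05 38 [ 0.667 -0.179  0.05 ] [ 0.678 -0.156  0.06 ]
0.06 37 [ 0.571 -0.18   0.06 ] [ 0.58  -0.155  0.07 ]
0.06 39 [ 0.668 -0.179  0.061] [ 0.677 -0.154  0.07 ]
0.07 35 [ 0.569 -0.179  0.07 ] [ 0.581 -0.155  0.08 ]
0.07 40 [ 0.668 -0.178  0.07 ] [ 0.679 -0.155  0.08 ]
0.08 39 [ 0.568 -0.178  0.08 ] [ 0.581 -0.155  0.09 ]
0.08 45 [ 0.667 -0.178  0.08 ] [ 0.68  -0.155  0.09 ]
0.09 33 [ 0.567 -0.173  0.09 ] [ 0.578 -0.155  0.099]
0.09 44 [ 0.667 -0.178  0.091] [ 0.681 -0.155  0.1  ]
0.1 29 [ 0.567 -0.161  0.1  ] [ 0.58  -0.154  0.109]
0.1 45 [ 0.667 -0.18   0.1  ] [ 0.682 -0.155  0.11 ]
0.11 35 [ 0.668 -0.182  0.11 ] [ 0.682 -0.155  0.12 ]
0.12 33 [ 0.543 -0.192  0.124] [ 0.546 -0.144  0.13 ]
0.12 24 [ 0.669 -0.178  0.121] [ 0.674 -0.145  0.13 ]
[ 0.6248195  -0.16829081  0.00595417] 0.08773365575370459 9.2083
True
[ 0.62359019 -0.16786936 -0.03807009] [-0.27273199 -0.63678219  5.12724614] 10.2
```

View pics/c4.png

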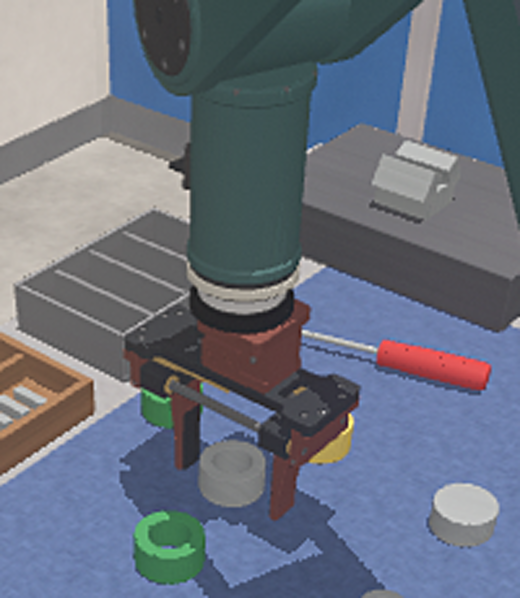

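The bench was touched at a reported z of -0.038, so true tip height = reported z + 0.038. The side view shows the fingers straddling the ring at crop (232,470). I'll raise 3 mm and grip.

```bash
python3 - <<'E'
from meas import *
servo_line([.624,-.168,-.035],rate=.03)
print(current_position(),current_force())
move_gripper(.03); print("gap",current_finger_gap())
g=current_finger_gap()
if .051<g<.057:
    servo_line([.624,-.168,-.005],rate=.08); print(current_finger_gap(),current_force())
    servo_line([.624,-.168,.06],rate=.15)
    print(current_finger_gap(),current_force(),current_clock())
c=capture("side");cv2.imwrite("pics/c5.png",cv2.resize(c["image"][0:230,220:420],None,fx=2.6,fy=2.6,interpolation=cv2.INTER_CUBIC))
np.savez("/tmp/c5.npz",**c)
w=cloud(c).reshape(-1,3);p=w[(np.hypot(w[:,0]-.624,w[:,1]+.168)<.03)&(w[:,2]>.03)&(w[:,2]<.16)]
for z in np.arange(.03,.16,.01):
    s=p[(p[:,2]>z)&(p[:,2]<z+.01)]
    if len(s):print(round(z,3),len(s),s.min(0).round(3),s.max(0).round(3))
E
```

```text
[ 0.62422003 -0.16806976 -0.0348872 ] [-1.36081049  0.02167328 -0.20773326]
gap 0.052743058040953125
0.05263685331088611 [ 0.55733919 -0.45121463 -3.24369062]
0.05283236740413788 [-0.29197963 -0.66172727 -2.2439931 ] 12.2833
0.09 45 [ 0.599 -0.159  0.094] [ 0.65 -0.14  0.1 ]
0.1 143 [ 0.596 -0.186  0.1  ] [ 0.652 -0.139  0.11 ]
0.11 164 [ 0.596 -0.185  0.11 ] [ 0.652 -0.139  0.12 ]
0.12 217 [ 0.599 -0.194  0.12 ] [ 0.652 -0.139  0.13 ]
0.13 33 [ 0.596 -0.179  0.13 ] [ 0.652 -0.154  0.14 ]
0.14 34 [ 0.596 -0.178  0.14 ] [ 0.652 -0.157  0.15 ]
0.15 35 [ 0.596 -0.178  0.15 ] [ 0.653 -0.159  0.159]
```

View pics/c5.png

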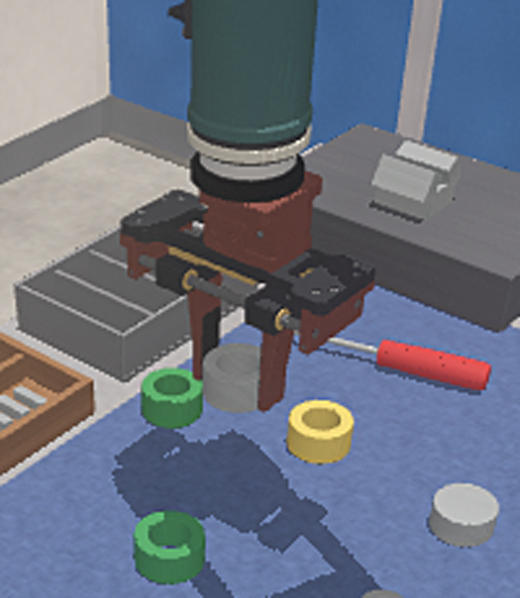

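The ring is held level, with its underside at about 0.095 and the gap at 52.7 mm. I'll carry it over the empty holder and check the alignment before lowering.

```bash
python3 - <<'E'
from meas import *
servo_line([.578,.234,.06],rate=.2)
servo_line([.578,.234,.033],rate=.1)
print(current_finger_gap(),current_position(),current_force(),current_clock())
for n in("side","top"):
    c=capture(n);np.savez(f"/tmp/{n}6.npz",**c)
    cv2.imwrite(f"pics/{n}6.png",c["image"])
    w=cloud(c).reshape(-1,3);p=w[(np.hypot(w[:,0]-.578,w[:,1]-.234)<.034)&(w[:,2]>.06)&(w[:,2]<.11)]
    for z in np.arange(.06,.11,.01):
        s=p[(p[:,2]>z)&(p[:,2]<z+.01)]
        if len(s):print(round(z,3),len(s),s.min(0).round(3),s.max(0).round(3))
c=np.load("/tmp/side6.npz");i=c["image"][200:400,80:280];cv2.imwrite("pics/s6.png",cv2.resize(i,None,fx=2.9,fy=2.9,interpolation=cv2.INTER_CUBIC))
E
```

```text
0.05247119097752245 [0.5774436  0.23353101 0.03237053] [-0.5842851   0.13350292 -2.2461439 ] 14.925
0.06 11 [0.555 0.238 0.068] [0.593 0.259 0.07 ]
0.07 98 [0.547 0.238 0.07 ] [0.594 0.261 0.08 ]
0.08 104 [0.546 0.242 0.08 ] [0.609 0.261 0.09 ]
0.09 259 [0.549 0.241 0.09 ] [0.609 0.261 0.099]
0.1 16 [0.548 0.228 0.1  ] [0.61  0.245 0.11 ]
0.06 1 [0.593 0.211 0.069] [0.593 0.211 0.069]
0.07 83 [0.547 0.205 0.07 ] [0.609 0.249 0.08 ]
0.08 113 [0.548 0.205 0.08 ] [0.609 0.249 0.09 ]
0.09 294 [0.547 0.206 0.09 ] [0.609 0.247 0.1  ]
0.1 19 [0.604 0.221 0.101] [0.609 0.242 0.11 ]
```

View pics/s6.png

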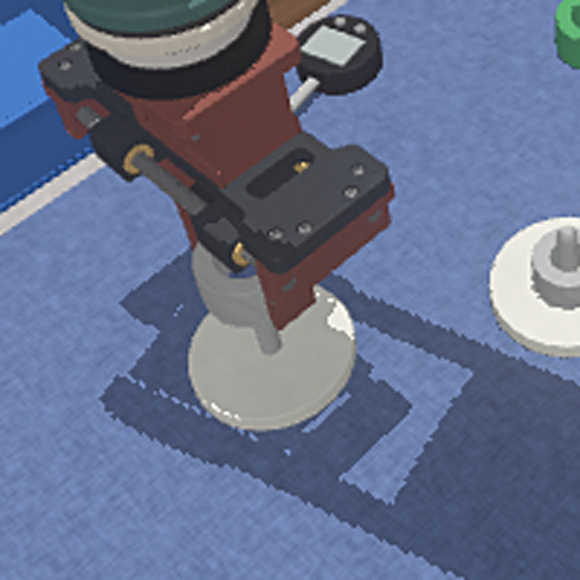

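The ring hangs above the post, centred at about (0.578, 0.233) against the post at (0.578, 0.234). The post at crop (268,335) runs up behind the finger. I'll lower it with a guarded move.

```bash
python3 - <<'E'
from meas import *
print(servo_line([.578,.234,-.012],rate=.06,contact_N=6)); print(current_position(),current_force())
print(servo_line([.578,.234,-.029],rate=.02,contact_N=5))
print(current_position(),current_force(),current_finger_gap(),current_clock())
c=capture("side");cv2.imwrite("pics/s7.png",cv2.resize(c["image"][200:400,80:280],None,fx=2.9,fy=2.9,interpolation=cv2.INTER_CUBIC))
E
```

```text
False
[ 0.57830576  0.23406263 -0.01183669] [-0.30778147 -0.52723132 -2.22738465]
True
[ 0.57805419  0.2339795  -0.02326193] [-0.22171449 -0.46480769  3.77449401] 0.052650668697737865 16.5167
```

View pics/s7.png

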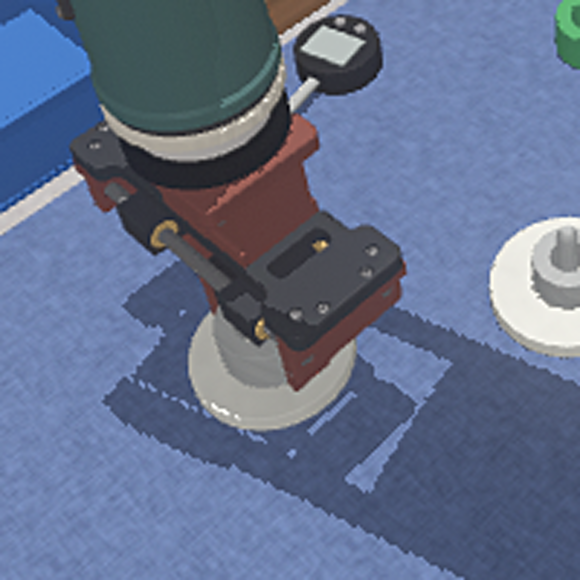

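Contact came at a reported z of -0.0233, where -0.023 was expected for a ring seated on the base. The picture shows the ring on the base around the post. I'll release, retreat straight up and check.

```bash
python3 - <<'E'
from meas import *
move_gripper(.088); print(current_finger_gap())
servo_line([.578,.234,.1],rate=.12)
move_ptp([.40,.40,.16],Q0)
sleep(.3)
for n in("side","top"):
    c=capture(n);cv2.imwrite(f"pics/{n}8.png",c["image"])
    print(n,ring(c,[.578,.234],.033,.043,.04),"tip",ring(c,[.578,.234],.047,.07,.04))
    print("small",ring(c,[.446,-.115],.014,.026,.05),"held",ring(c,[.485,.096],.028,.038,.05))
    w=cloud(c).reshape(-1,3);p=w[(np.hypot(w[:,0]-.578,w[:,1]-.234)<.029)&(w[:,2]>.036)&(w[:,2]<.044)&(np.hypot(w[:,0]-.578,w[:,1]-.234)>.012)]
    if len(p): print("plane",np.linalg.lstsq(np.c_[p[:,:2],np.ones(len(p))],p[:,2],rcond=None)[0])
print(current_force(),current_clock())
E
```

```text
0.08791462943091094
side (array([0.5776, 0.2346, 0.0276, 0.0396, 0.5501, 0.605 , 0.2077, 0.2615]), 665) tip (array([0.5773, 0.235 , 0.0059, 0.0535, 0.5729, 0.5831, 0.2292, 0.2408]), 54)
small (array([ 0.4467, -0.1139,  0.0196,  0.0191,  0.4272,  0.4653, -0.1334,
       -0.0953]), 222) held (array([0.4857, 0.0966, 0.0217, 0.0335, 0.4641, 0.5053, 0.077 , 0.1176]), 365)
plane [ 7.00142978e-03 -2.00579210e-05  3.56595622e-02]
top (array([0.5775, 0.2327, 0.0271, 0.0391, 0.5511, 0.604 , 0.2062, 0.2591]), 496) tip (array([0.5776, 0.2326, 0.0057, 0.0529, 0.5729, 0.5838, 0.2276, 0.2374]), 38)
small (array([ 0.4459, -0.116 ,  0.0188,  0.0193,  0.4287,  0.4641, -0.1345,
       -0.098 ]), 260) held (array([0.4844, 0.0949, 0.021 , 0.0332, 0.4637, 0.5043, 0.0743, 0.1158]), 334)
plane [0.0018927  0.00610661 0.03665421]
[ 0.03630729  0.28443676 -0.00546693] 19.85
```

View pics/top8.png

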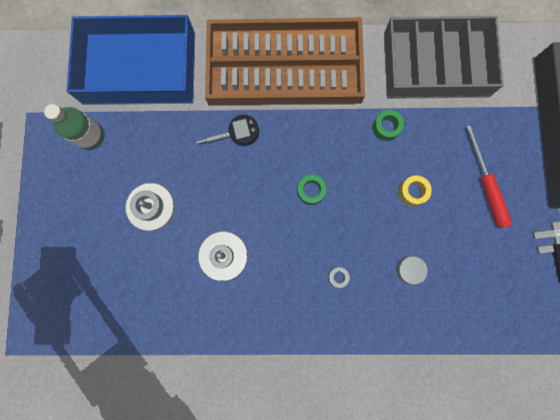

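View pics/side8.png

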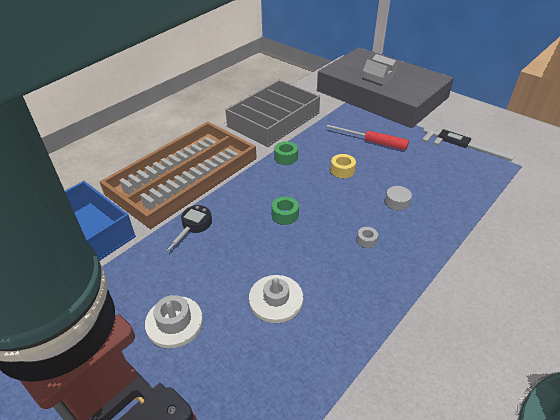

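The top picture shows the ring on the holder at (148,205) and the side picture shows it at (172,315). It lies flat around the post, and the bystanders are where they were. Handing in.

```bash
python3 -c "
from bench import *
print(abs(current_qvel()).max()); close_job()"
```

```text
0.005411077437181762
the job is handed in; nothing more can be done
```

The large steel ring is on the empty holder's post, flat on the white base, and I handed the job in at about 20 s of the 35 s. `close_job()` reports no verdict, so the result rests on my own checks.

- **First grasp failed:** the fingers closed above the ring because the fingertips were about 38 mm higher than the TCP reading says. I found the true height by touching the bench gently at about 5 N, applied the correction, and the second grasp held (gap 52.7 mm).
- **Placing:** I lowered the ring with a guarded move. It met the base at the height I expected, and only then did I release it.
- **Last checks (both cameras):**
  - The ring is centred within about 1 mm of the post and its top is at 39–40 mm, where 40 mm means seated.
  - Its tilt is under 0.01 rad.
  - The small ring and the ring on the second holder moved less than 1 mm, and the gripper is clear of everything.
- **Disagreement:** the TCP z offset is unexplained. The x and y readings agreed with the cameras, and the two cameras differ by about 2 mm in y, which is within their stated calibration.

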